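Hook the sample tray open

ROBOT

A 6-joint arm with a two-finger parallel gripper is mounted at the origin on the work surface. World frame = base frame: x ahead of the robot, y to its left, z up, the work surface at z = 0. Lengths are in m, angles in rad, forces in N, time in s.
With the tool pointing down it reaches from about 0.375 to 0.925 m from the base axis. Payload 5.7 kg.
Tool frame: the origin (TCP) lies on the centre line of the jaws, within the pads' length; the fingertips stand 25 mm ahead of it and the grasp point (between the pads) lies 6 mm ahead of it (manip.finger_overhang is the distance from the TCP to the fingertips, in m); z points along the fingers, x is the direction in which the jaws open and shut, and the axes are right-handed (so a half turn about z gives the same grasp; the last joint's range is limited). The gripper opens to 85 mm and grips with 20 to 120 N. Pads are 22 mm wide; open, the fingers measure 114 mm over their backs; the gripper's body (76 mm by 85 mm) begins 54 mm behind the grasp point. The pads swing forward as they close: fully open they stand 13 mm farther back than shut.
Start: joints at [-1.262, 0.359, 1.51, -0, 1.272, -0.115], TCP at [0.247, -0.547, 0.256] pointing down, gripper open.
Joint ranges: [-2.97, 2.97], [-1.01, 2.36], [0.21, 2.38], [-0.96, 4.11], [0.2, 2.71], [-2.98, 2.98]. Speed limits (rad/s): [2.39, 2.39, 3.14, 3.14, 3.14, 3.14].

INTERFACE

Orientations are given as a unit quaternion [x, y, z, w].
In Python, from bench import manip gives the robot as it stands. The module is installed in compiled form; this text tells all that it offers.
- The arm moves only by the tool drive_tool, never from a script. Its argument "motion" is a list of rows, each a list of 7 numbers: the turn, a rotation vector about the world's x, y, z each as a share of 4 degrees, from -1 to 1, then the shift along the world's x, y, z each as a share of 30 mm, from -1 to 1, then the closure, from -1 (fully open) to 1 (shut), so that 0 is half open. In form: [[ax, ay, az, x, y, z, jaw], ...]. A call has 1 to 12 rows; each row shifts and turns the commanded pose from where the row before left it; what a row does not reach is not made up. A row lasts 1/12 s, in which the tool goes at most 41.7 mm and 7.16 degrees, less where a joint would pass 70% of its speed; a pose out of reach is approached as far as the arm can. A call with a number of a shift or a turn outside -1 to 1 is refused whole. A call with a gripper value outside its range is refused whole. The fingers move at their own pace and stop on an object; the grip force is fixed at half the most. Time passes only in rows, so rows that do not move let the fingers close. It gives the time, the measured TCP pose, the force and the opening at its end, in the units of the state.
- manip.get_obs(): the state, without advancing time (a new reading comes with each control period).
- manip.snapshot(name): name is "side" or "top" or "wrist"; returns a dict with "img" (384x512x3 uint8, red, green, blue), "depth" (384x512 float32, m along the optical axis (not along the pixel's ray), 0 where there is no reading), "mtx" (3x3 intrinsics, pixels), "dist_coeffs" ([k1, k2, p1, p2, k3] as OpenCV has them; the pictures are not rectified), "R" (3x3) and "t" (3): a world point X has camera coordinates R X + t; the wrist camera has in their place "T_tool_cam" (4x4, takes a point from camera to tool coordinates, whose origin is the TCP and whose axes are the tool frame's). Camera axes: x right, y down, z forward; pixel columns grow to the right and rows downward; lengths in m; the calibration is good to about 2 mm. A picture is of the moment at which its call begins: read the wrist's pose just before it.
- manip.finish_job(): hands the job in, once; it reports no verdict.
The state is a dict: "time_s": time; "joint_pos": joint angles; "qd": joint speeds; "joint_torque": joint torques, N m; "eef_pos": TCP position; "orientation": TCP orientation; "force": force on the tool from outside, world axes, zero at the start; "torque": the same for the moment, N m; "grip_width": finger opening in m.
Only numpy, scipy, OpenCV 4.12 (cv2) and the standard library are available. Lean on these libraries where they do the work, as an engineer would, in place of code of your own. Each camera call takes 0.05 s, during which the arm holds its last target.

TASK

Take the orange pull hook from its rest, put its tip down through the finger hole of the sample tray, and draw the tray out until its catch holds it open by itself; pull gently, because the tray's end stop comes just behind the catch, and touch the tray unit with nothing but the hook. Then lay the hook back in both forks of its rest, tip down and pointing the same way as at the start, and leave the groceries on the table where they stand.

Things in the scene. Friction and masses are not known exactly. Their poses are not given: they have to be found in the camera images.
- unit: Grey housing, 260 mm long (its x) x 200 wide x 112 high, fixed. Origin: centre of its underside. The tray slides out along its -x. The closed tray's blue front panel (198 mm wide, 10 to 106 mm above the table) is 131 to 137 mm ahead (-x) of the origin; two loose tins stand in the tray. Force on it through the hook must stay below 22 N.
- tray (a joint): How far the tray is out, m: 0 closed (start). A spring draws it in: holding it takes 3-4 N, pulling 4-6 N. A hidden catch, set differently each time, holds it open somewhere from 0.060 to 0.110. In the last 16 mm before the catch drops the pull rises to 5-8 N, then falls back. 5 mm past the held position is a hard stop. Let back from there it rests on the catch; released sooner it runs in.
- tray_hole (a point): Centre of the finger hole at the upper face of the tray's level steel lip: 5 mm thick, 70 wide, upper face 50 mm above the table, standing out 56 mm from the middle of the blue panel. The hole goes through, 30 mm along the slide and 16 across, its centre 28 mm ahead of the panel; 13 mm of lip lie before it, only the table below. Axes as the unit's; moves with the tray.
- hook: Pull hook, about 150 g. Origin: middle of the orange handle (18 mm wide and high, 90 long; a 28 mm square, 6 mm thick collar at each end). +x along the handle to the tip, +z up. A square 8 mm shank runs on the axis to x = +125 mm, where a round 8 mm finger bends down, leaning 9 degrees back to the handle; a square 8 mm stub reaches to x = -85 mm. Starts in the rest.
- hook_tip (a point): Lowest point of the hook's finger: 120 mm ahead (+x) and 34 mm below the hook's origin.
- rest: Dark steel rest, fixed. Origin: centre of the underside of its base plate (190 x 70 x 8 mm). Two forks, 8 mm thick, at x = -66 and +66 mm; slots 13 mm wide with flared mouths, slot floors 64 mm and prong tops about 86 mm above the table. The hook lies in them by shank and stub, handle between them, its x along the rest's x, its origin 68 mm above the rest's origin.
- can_tall: Bystander: tall tin, 74 mm across, 110 mm high, yellow label; origin under its centre.
- can_low: Bystander: low tin, 84 mm across, 55 mm high, red label; origin under its centre.
- jar_jam: Bystander: dark red jar, 68 mm across, 85 mm high; origin under its centre.
- jar_pickle: Bystander: glass jar, 72 mm across, 100 mm high, green label; origin under its centre.
- oil_bottle: Bystander: amber bottle, 72 mm across, 230 mm high; origin under its centre.
- flour_pack: Bystander: paper-coloured pack, 70 x 110 x 160 mm high; origin under its centre.
- tea_carton: Bystander: green carton, 80 x 130 x 70 mm high; origin under its centre.
Things that resemble listed ones, but are neither listed nor needed, are in the scene too. Of the things that look like the hook, the larger one is meant.

How it is judged:
By the outcome, as a careful person would: the job done as asked, in the order asked, and still so for the second after the job is handed in, with the robot touching nothing.
It also fails if it takes over 64 s, if anything falls off the work surface, if the arm or the gripper's body presses on something with over 40 N, if the wrist force passes 120 N, or if a joint passes its speed limit or range.

## Working session

There is one attempt and no reset: what is moved stays moved. The work goes in short steps, Python scripts to look and compute and a tool call to move; the robot and the scene stay as the last step left them, time stands still between calls to the robot, and variables do not carry over. Pictures are saved under pics/ and viewed, and the job is handed in when it is done.

Besides the shell and the picture viewer there is one more tool, called after "Call:" as name(argument=value, ...), one argument or row to a line, values as JSON. drive_tool: Moves the arm, as the interface text tells. Its arguments: {"type":"object","properties":{"motion":{"type":"array","items":{"type":"array","items":{"type":"number"}}}},"required":["motion"]}

```bash
mkdir -p pics; cat > h.py <<'E'
from bench import manip
import numpy as np, cv2
def snap(n,fn=None):
    o=manip.get_obs(); s=manip.snapshot(n); s['obs']=o
    if fn: cv2.imwrite('pics/'+fn,s['img'][:,:,::-1]); np.savez('pics/'+fn[:-4]+'.npz',**{k:v for k,v in s.items() if k!='obs'},p=o['eef_pos'],q=o['orientation'])
    return s
E
python3 - <<'E'
from h import *
for n in ('side','top','wrist'):
    s=snap(n,n+'0.png')
    print(n,s['mtx'].tolist(),s['dist_coeffs'])
    if 'R' in s: print((-s['R'].T@s['t']),s['R'].round(3).tolist())
    else: print(s['T_tool_cam'].round(4).tolist())
print(manip.get_obs())
E
```

```text
side [[489.4254713617376, 0.0, 250.95476109028462], [0.0, 489.4254713617376, 196.6770413242751], [0.0, 0.0, 1.0]] [-0.03137442  0.          0.          0.          0.        ]
[-0.28485289 -0.77104748  1.21497893] [[0.619, -0.785, 0.019], [-0.566, -0.463, -0.682], [0.544, 0.411, -0.731]]
top [[352.88040132140264, 0.0, 253.07716749160835], [0.0, 352.88040132140264, 191.1979933064998], [0.0, 0.0, 1.0]] [-0.02523637  0.          0.          0.          0.        ]
[ 0.39613105 -0.11156206  1.03054978] [[0.009, -0.999, 0.035], [-0.985, -0.015, -0.17], [0.171, -0.032, -0.985]]
wrist [[273.26998648030053, 0.0, 255.55893144040854], [0.0, 273.26998648030053, 189.88146054926523], [0.0, 0.0, 1.0]] [-0.02450678  0.          0.          0.          0.        ]
[[1.0, -0.0003, -0.0004, -0.0002], [0.0004, 0.9486, 0.3165, -0.0809], [0.0003, -0.3165, 0.9486, -0.1165], [0.0, 0.0, 0.0, 1.0]]
{'time_s': 0.15, 'joint_pos': array([-1.26207463e+00,  3.59364320e-01,  1.51117655e+00,  4.47260830e-07,
        1.27248777e+00, -1.15113542e-01]), 'qd': array([-0.0005757 , -0.00069396, -0.00303166, -0.00034881,  0.00019695,
       -0.00017798]), 'joint_torque': array([-1.91091253e-04, -5.28028357e+01, -2.78929138e+01, -3.46520128e-04,
        8.14851781e-03, -3.32333252e-05]), 'eef_pos': array([ 0.24659481, -0.54645794,  0.25563468]), 'orientation': array([ 8.40017413e-01, -5.42558965e-01, -5.54256298e-04, -4.56415988e-04]), 'force': array([ 0.17496281, -0.08881343, -0.29895044]), 'torque': array([-0.02379736,  0.02332826, -0.02070025]), 'grip_width': 0.08509335965198886}
```

View pics/side0.png

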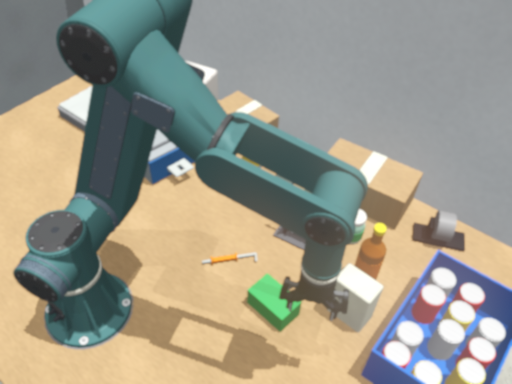

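View pics/top0.png

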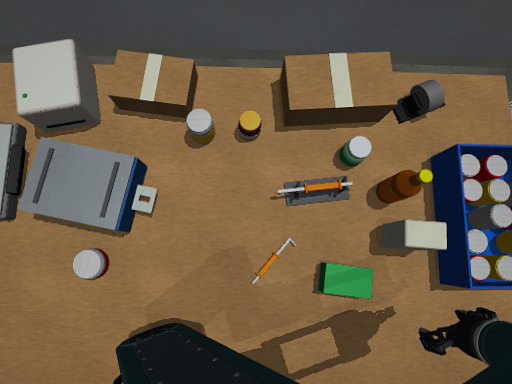

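View pics/wrist0.png

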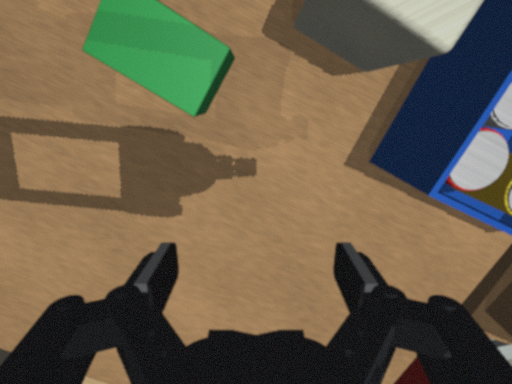

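```bash
python3 - <<'E'
import cv2
i=cv2.imread('pics/top0.png')
a=cv2.resize(i[165:290,235:375],None,fx=5,fy=5,interpolation=cv2.INTER_CUBIC)
b=cv2.resize(i[130:240,15:175],None,fx=5,fy=5,interpolation=cv2.INTER_CUBIC)
cv2.imwrite('pics/c1.png',a[:600]);cv2.imwrite('pics/c2.png',b)
E
```

```text
(no output)
```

View pics/c1.png

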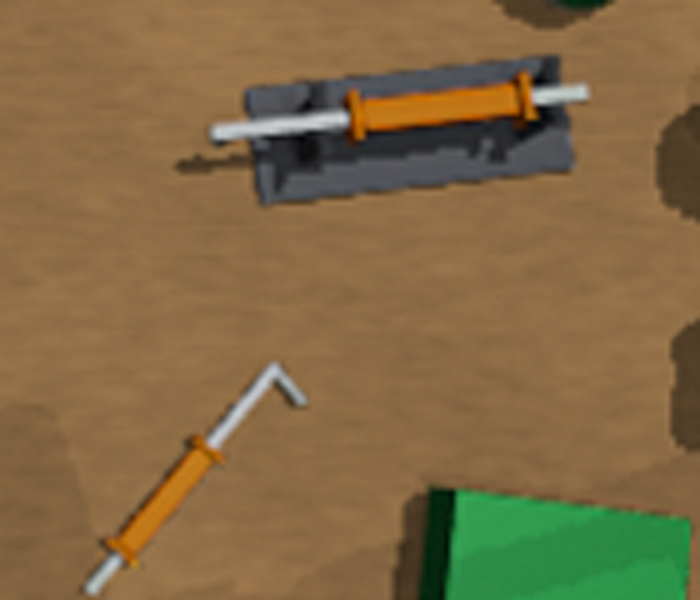

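View pics/c2.png

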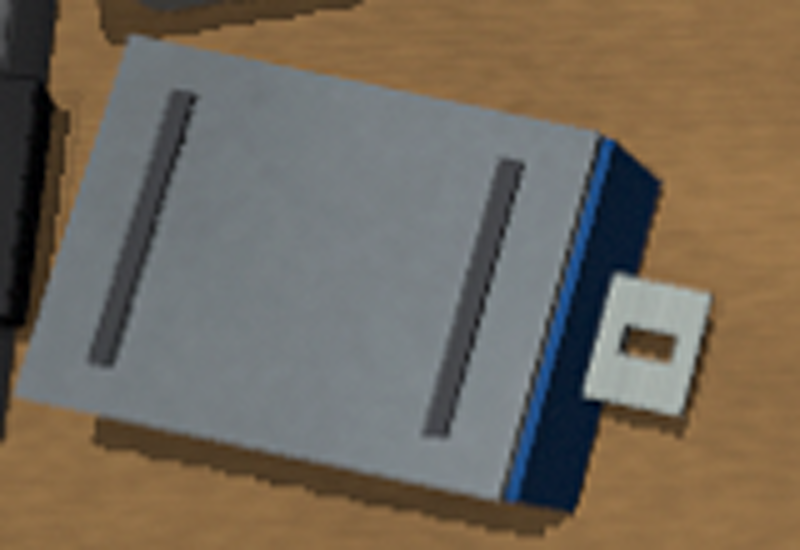

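```bash
cat >> h.py <<'E'
from scipy.spatial.transform import Rotation as Ro
def load(fn): return dict(np.load('pics/'+fn+'.npz'))
def ray(s,uv):
    uv=np.array(uv,float).reshape(-1,1,2)
    n=cv2.undistortPoints(uv,s['mtx'],s['dist_coeffs'])[:,0]
    d=np.c_[n,np.ones(len(n))]
    if 'R' in s: return -s['R'].T@s['t'], d@s['R']
    T=s['T_tool_cam']; A=Ro.from_quat(s['q']).as_matrix()
    return s['p']+A@T[:3,3], d@(A@T[:3,:3]).T
def onz(s,uv,z):
    c,d=ray(s,uv); return c+d*((z-c[2])/d[:,2])[:,None]
def comps(m,minA=20):
    n,l,st,c=cv2.connectedComponentsWithStats(m.astype(np.uint8))
    return [(st[i].tolist(),c[i].round(1).tolist(),l==i) for i in range(1,n) if st[i,4]>=minA]
E
python3 - <<'E'
from h import *
s=load('top0');hsv=cv2.cvtColor(s['img'],cv2.COLOR_RGB2HSV)
o=(hsv[...,0]>=8)&(hsv[...,0]<=20)&(hsv[...,1]>215)&(hsv[...,2]>150)
for st,c,m in comps(o):
    r=cv2.minAreaRect(np.argwhere(m)[:,::-1].astype(np.float32)); print('orange',st,c,r, onz(s,[c],.075)[0].round(4))
# key points
P=lambda x,y,z: print(onz(s,[(235+x/5-.4,165+y/5-.4)],z)[0].round(4))
print('hook ends');P(213,133,.072);P(588,92,.072)
print('small hook ends');P(90,590,.01);P(275,367,.01)
print('base corners');[P(x,y,.008) for x,y in((247,92),(560,57),(575,168),(265,204))]
Q=lambda x,y,z: print(onz(s,[(15+x/5-.4,130+y/5-.4)],z)[0].round(4))
print('lip');[Q(x,y,.05) for x,y in((711,292),(683,416),(613,272),(583,398))]
print('hole');[Q(x,y,.05) for x,y in((627,325),(677,332),(670,361),(620,354))]
print('roof');[Q(x,y,.112) for x,y in((130,36),(597,133),(503,500),(16,398))]
print('panel top');[Q(x,y,.106) for x,y in((612,139),(514,502))]
E
```

```text
orange [305, 182, 34, 10, 190] [321.3, 186.2] ((321.56390380859375, 186.4266357421875), (7.121016025543213, 32.852996826171875), 86.05481719970703) [ 0.5789 -0.3326  0.075 ]
orange [257, 253, 22, 25, 111] [267.1, 265.2] ((267.7097473144531, 264.7532653808594), (5.6383514404296875, 27.353620529174805), 40.36453628540039) [ 0.3628 -0.1823  0.075 ]
hook ends
[ 0.5635 -0.2099  0.072 ]
[ 0.59  -0.421  0.072]
small hook ends
[ 0.3121 -0.1463  0.01  ]
[ 0.4379 -0.2519  0.01  ]
base corners
[ 0.5996 -0.2368  0.008 ]
[ 0.6241 -0.4254  0.008 ]
[ 0.5568 -0.432   0.008 ]
[ 0.5328 -0.247   0.008 ]
lip
[0.5713 0.1263 0.05  ]
[0.5013 0.1379 0.05  ]
[0.5818 0.1817 0.05  ]
[0.5105 0.1937 0.05  ]
hole
[0.5518 0.172  0.05  ]
[0.5483 0.144  0.05  ]
[0.5319 0.1469 0.05  ]
[0.5354 0.1748 0.05  ]
roof
[0.6951 0.4303 0.112 ]
[0.6454 0.1766 0.112 ]
[0.45   0.2118 0.112 ]
[0.499  0.4673 0.112 ]
panel top
[0.6438 0.1703 0.106 ]
[0.4494 0.2082 0.106 ]
```

```bash
python3 - <<'E'
from h import *
s=load('top0')
print('pickle',onz(s,[(357,148)],.1).round(3),'oilcap',onz(s,[(425,177)],.225).round(3),'flour',onz(s,[(405,222),(446,222),(446,249),(405,247)],.16).round(3),'tea',onz(s,[(325,263),(373,268),(371,299),(321,294)],.07).round(3),'jam',onz(s,[(250,119)],.085),'tall/low',onz(s,[(200,116)],.11),onz(s,[(90,263)],.055))
E
```

```text
pickle [[ 0.684 -0.429  0.1  ]] oilcap [[ 0.577 -0.549  0.225]] flour [[ 0.474 -0.524  0.16 ]
 [ 0.475 -0.63   0.16 ]
 [ 0.408 -0.625  0.16 ]
 [ 0.412 -0.52   0.16 ]] tea [[ 0.369 -0.339  0.07 ]
 [ 0.357 -0.47   0.07 ]
 [ 0.276 -0.461  0.07 ]
 [ 0.288 -0.326  0.07 ]] jam [[ 0.76692581 -0.13216527  0.085     ]] tall/low [[0.76279086 0.0055147  0.11      ]] [[0.36299081 0.29279164 0.055     ]]
```

Call:
drive_tool(
  motion=[
    [0,0,0,0,0.5,0.5,-0.2],
    [0,0,0.9,0,0.9,0.5,-0.2],
    [0,0,0.9,0.1,0.9,0.3,-0.2],
    [0,0,0.9,0.4,0.6,0,-0.2],
    [0,0,0.9,0.6,0.5,0,-0.2],
    [0,0,0.9,0.6,0.5,0,-0.2],
    [0,0,0.9,0.6,0.5,0,-0.2],
    [0,0,0.9,0.6,0.5,0,-0.2],
    [0,0,0.9,0.6,0.5,0,-0.2],
    [0,0,0.9,0.6,0.5,0,-0.2],
    [0,0,0.9,0.6,0.5,0,-0.2],
    [0,0,0.9,0.6,0.15,0,-0.2],
  ],
)

```text
time_s: 1.15
eef_pos: [0.4061, -0.3479, 0.295]
orientation: [0.975, -0.224, -0.001, -0.001]
force: [-0.7, 1.3, 0.7]
grip_width: 0.0512
```

Call:
drive_tool(
  motion=[
    [0,0,0.9,0.6,0.05,0,-0.2],
    [0,0,0.9,0.6,0.05,0,-0.2],
    [0,0,0.9,0.6,0.05,-0.2,-0.2],
    [0,0,0.9,0.6,0.05,-0.4,-0.2],
    [0,0,0.9,0.6,0.05,-0.4,-0.2],
    [0,0,0.9,0.6,0.05,-0.4,-0.2],
    [0,0,0.9,0.6,0.05,-0.4,-0.2],
    [0,0,0.8,0.6,0.05,-0.4,-0.2],
    [0,0,0.7,0.6,0.03,-0.4,-0.2],
    [0,0,0.4,0.3,0,-0.3,-0.2],
    [0,0,0,0,0,0,-0.2],
    [0,0,0,0,0,0,-0.2],
  ],
)

```text
time_s: 2.15
eef_pos: [0.5761, -0.3371, 0.2074]
orientation: [0.998, 0.058, -0.001, -0.001]
force: [-0.7, 0.1, 1.3]
grip_width: 0.0514
```

```bash
python3 - <<'E'
from h import *
s=snap('wrist','w1.png');print(s['obs']['eef_pos'],s['obs']['orientation'])
cv2.imwrite('pics/w1b.png',cv2.resize(s['img'][:,:,::-1],None,fx=1.5,fy=1.5))
E
```

```text
[ 0.57605467 -0.33714482  0.20740655] [ 9.98315731e-01  5.80019308e-02 -1.06479065e-03 -5.86022590e-04]
```

View pics/w1b.png

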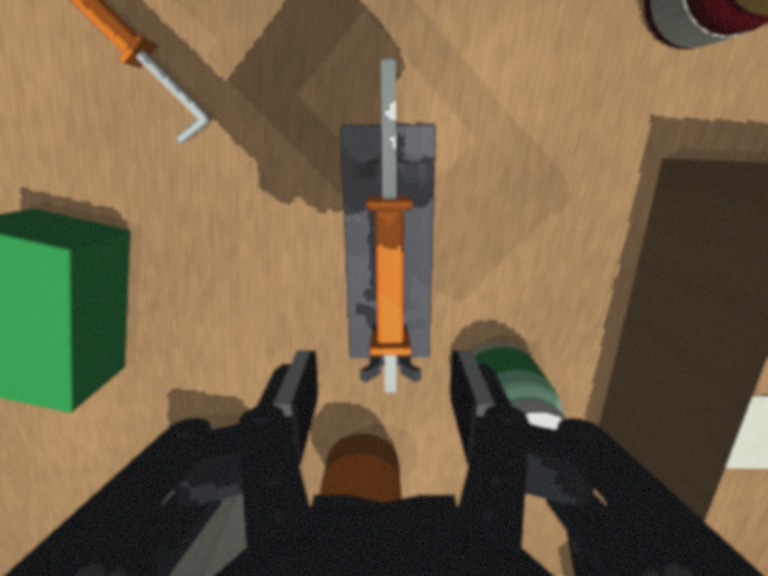

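```bash
cat >> h.py <<'E'
def yaw(q): return np.degrees(2*np.arctan2(q[1],q[0]))
E
python3 - <<'E'
from h import *
s=load('w1')
f=lambda L,z: onz(s,np.array(L)/1.5,z)
e=f([(388.5,59),(390.5,391)],.072);print(e,np.linalg.norm(e[1]-e[0]))
c=f([(389.5,204),(390.5,350)],.075);print('collars',c,c.mean(0),np.linalg.norm(c[0]-c[1]))
b=f([(341,126),(435,125),(430,357),(350,357)],.008);print('base',b,b.mean(0))
for a in (e[0]-e[1],c[0]-c[1],b[0]-b[3],b[1]-b[2]): print(np.degrees(np.arctan2(a[1],a[0])))
print(yaw(s['q']))
E
```

```text
[[ 0.56315552 -0.20905434  0.072     ]
 [ 0.58969608 -0.41798701  0.072     ]] 0.2106116321176428
collars [[ 0.57312623 -0.28735241  0.075     ]
 [ 0.58553261 -0.38423227  0.075     ]] [ 0.57932942 -0.33579234  0.075     ] 0.09767100568524827
base [[ 0.53351185 -0.24425568  0.008     ]
 [ 0.6008412  -0.23573761  0.008     ]
 [ 0.62546058 -0.42138549  0.008     ]
 [ 0.55682333 -0.42940205  0.008     ]] [ 0.57915924 -0.33269521  0.008     ]
97.23946785601055
97.29754476290297
97.17625543980631
97.55410714812983
6.650268984417495
```

Call:
drive_tool(
  motion=[
    [0,0,0.16,0.1,0.06,-0.5,-0.2],
    [0,0,0,0,0,-0.5,-0.2],
    [0,0,0,0,0,-0.5,-0.2],
    [0,0,0,0,0,-0.5,-0.2],
    [0,0,0,0,0,-0.5,-0.2],
    [0,0,0,0,0,-0.5,-0.2],
    [0,0,0,0,0,-0.5,-0.2],
    [0,0,0,0,0,-0.4,-0.2],
    [0,0,0,0,0,-0.3,-0.2],
    [0,0,0,0,0,-0.2,-0.2],
    [0,0,0,0,0,0,-0.2],
    [0,0,0,0,0,0,-0.2],
  ],
)

```text
time_s: 3.2
eef_pos: [0.5797, -0.3359, 0.0765]
orientation: [0.998, 0.064, -0.0, 0.0]
force: [0.0, 0.7, 0.2]
grip_width: 0.0515
```

```bash
python3 - <<'E'
from h import *
s=snap('wrist','w2.png');print(s['obs']['eef_pos'],yaw(s['obs']['orientation']),s['obs']['force'])
E
```

```text
[ 0.5797073  -0.33586668  0.07653131] 7.306074381274836 [0.0117916  0.6656017  0.22519783]
```

View pics/w2.png

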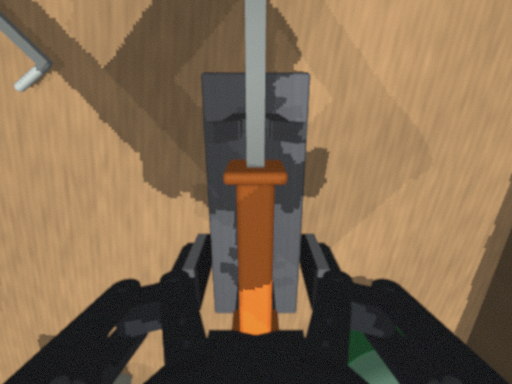

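Call:
drive_tool(
  motion=[
    [0,0,0,0,0,-0.08,-0.2],
    [0,0,0,0,0,0,0.2],
    [0,0,0,0,0,0,0.5],
    [0,0,0,0,0,0,1],
    [0,0,0,0,0,0,1],
    [0,0,0,0,0,0,1],
    [0,0,0,0,0,0,1],
    [0,0,0,0,0,0,1],
  ],
)

```text
time_s: 3.92
eef_pos: [0.5799, -0.3358, 0.0743]
orientation: [0.998, 0.064, 0.0, 0.0]
force: [-0.4, 0.4, 4.8]
grip_width: 0.0168
```

Call:
drive_tool(
  motion=[
    [0,0,0,0,0,0,1],
    [0,0,0,0,0,0.1,1],
    [0,0,0,0,0,0.2,1],
    [0,0,0,0,0,0.4,1],
    [0,0,0,0,0,0.5,1],
    [0,0,0,0,0,0.5,1],
    [0,0,0,0,0,0.5,1],
    [0,0,0,0,0,0.5,1],
    [0,0,0,0,0,0.4,1],
    [0,0,0,0,0,0.2,1],
    [0,0,0,0,0,0,1],
    [0,0,0,0,0,0,1],
  ],
)

```text
time_s: 4.92
eef_pos: [0.5797, -0.3357, 0.173]
orientation: [0.998, 0.064, 0.0, 0.0]
force: [-0.3, 1.3, -2.2]
grip_width: 0.0173
```

```bash
python3 - <<'E'
from h import *
s=snap('wrist','w3.png');o=s['obs'];print(o['eef_pos'],yaw(o['orientation']),o['force'],o['torque'],o['grip_width'])
snap('side','side3.png')
i=cv2.imread('pics/side3.png');cv2.imwrite('pics/side3c.png',cv2.resize(i[150:320,180:400],None,fx=3.4,fy=3.4,interpolation=cv2.INTER_CUBIC))
E
```

```text
[ 0.5796537  -0.33566452  0.17298011] 7.320172148489051 [-0.3110328   1.31228036 -2.17686442] [-0.01481578  0.01518068 -0.05324382] 0.01729386476086226
```

View pics/w3.png

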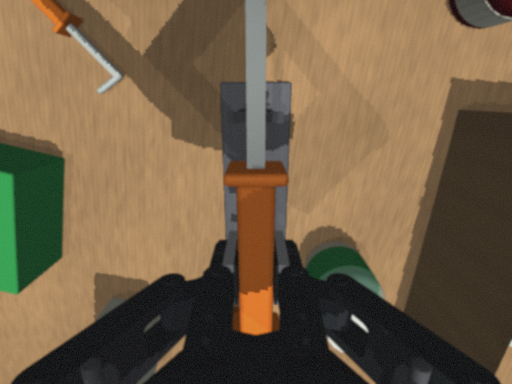

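View pics/side3c.png

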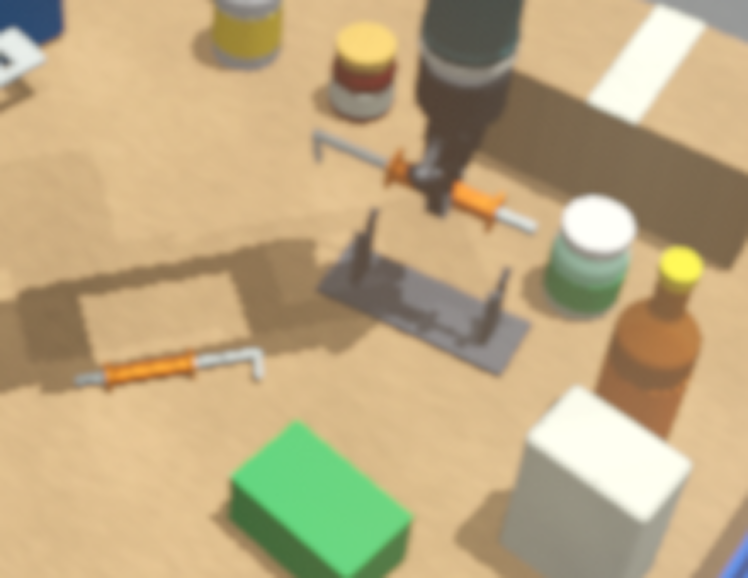

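Call:
drive_tool(
  motion=[
    [0,0,0,0,0.2,0,1],
    [0,0,0,0,0.4,0,1],
    [0,0,-0.3,-0.1,0.6,0,1],
    [0,0,-0.4,-0.2,0.7,0,1],
    [0,0,-0.4,-0.2,0.7,0,1],
    [0,0,-0.4,-0.2,0.7,0,1],
    [0,0,-0.4,-0.2,0.7,0,1],
    [0,0,-0.4,-0.2,0.7,0,1],
    [0,0,-0.4,-0.2,0.7,0,1],
    [0,0,-0.4,-0.2,0.7,0,1],
    [0,0,-0.4,-0.2,0.7,0,1],
    [0,0,-0.4,-0.2,0.7,0,1],
  ],
)

```text
time_s: 6.02
eef_pos: [0.5216, -0.1085, 0.1725]
orientation: [0.997, -0.073, -0.001, -0.0]
force: [-1.2, 0.7, -0.6]
grip_width: 0.0174
```

Call:
drive_tool(
  motion=[
    [0,0,-0.4,-0.2,0.7,0,1],
    [0,0,-0.3,-0.2,0.7,0,1],
    [0,0,0,-0.2,0.6,0,1],
    [0,0,0,0,0.5,0,1],
    [0,0,0,0,0.3,0,1],
    [0,0,0,0,0.1,0,1],
    [0,0,0,0,0,0,1],
    [0,0,0,0,0,0,1],
  ],
)

```text
time_s: 6.68
eef_pos: [0.5049, -0.0239, 0.1728]
orientation: [0.995, -0.096, 0.0, 0.0]
force: [-0.5, 0.5, -0.6]
grip_width: 0.0169
```

```bash
python3 - <<'E'
from h import *
s=snap('wrist','w4.png');o=s['obs'];print(o['eef_pos'],yaw(o['orientation']),o['force'],o['torque'],o['grip_width'])
cv2.imwrite('pics/w4b.png',cv2.resize(s['img'][:250,:,::-1],None,fx=1.5,fy=1.5))
snap('top','top4.png')
i=cv2.imread('pics/top4.png');cv2.imwrite('pics/top4c.png',cv2.resize(i[130:270,100:300],None,fx=4,fy=4,interpolation=cv2.INTER_CUBIC))
E
```

```text
[ 0.50493502 -0.0239041   0.17282683] -11.051968898529255 [-0.49277133  0.45089671 -0.63228414] [ 0.00729676 -0.05602485  0.05423328] 0.01691701892430586
```

View pics/w4b.png

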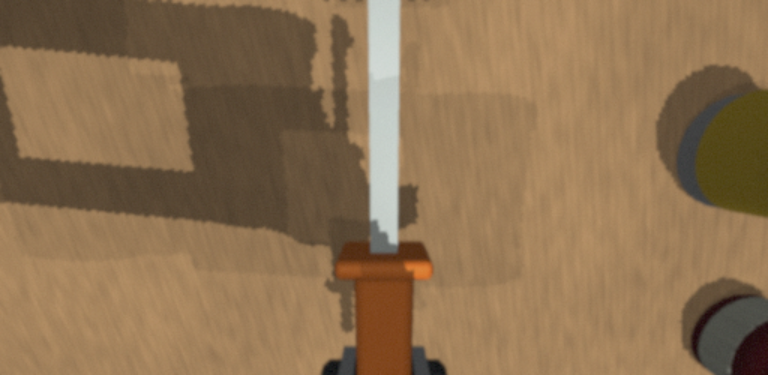

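View pics/top4c.png

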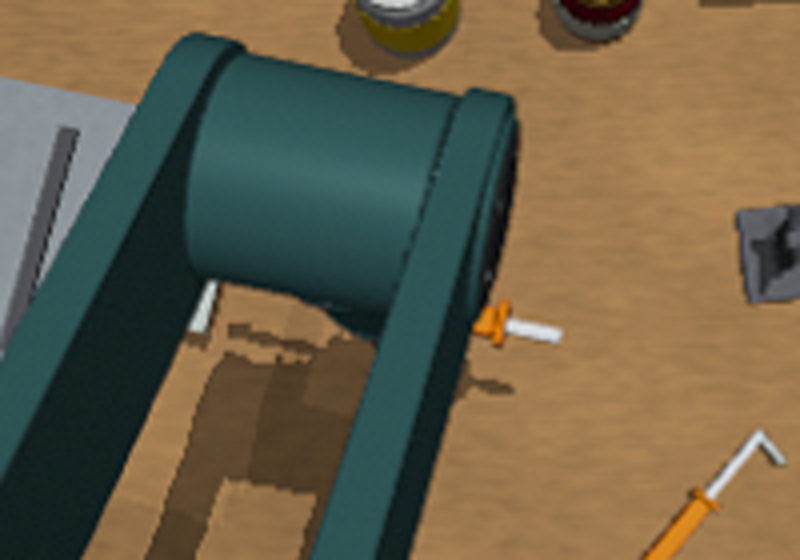

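```bash
python3 - <<'E'
from h import *
snap('side','side4.png')
i=cv2.imread('pics/side4.png');cv2.imwrite('pics/side4c.png',cv2.resize(i[110:260,100:300],None,fx=4,fy=4,interpolation=cv2.INTER_CUBIC))
E
```

```text
(no output)
```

View pics/side4c.png

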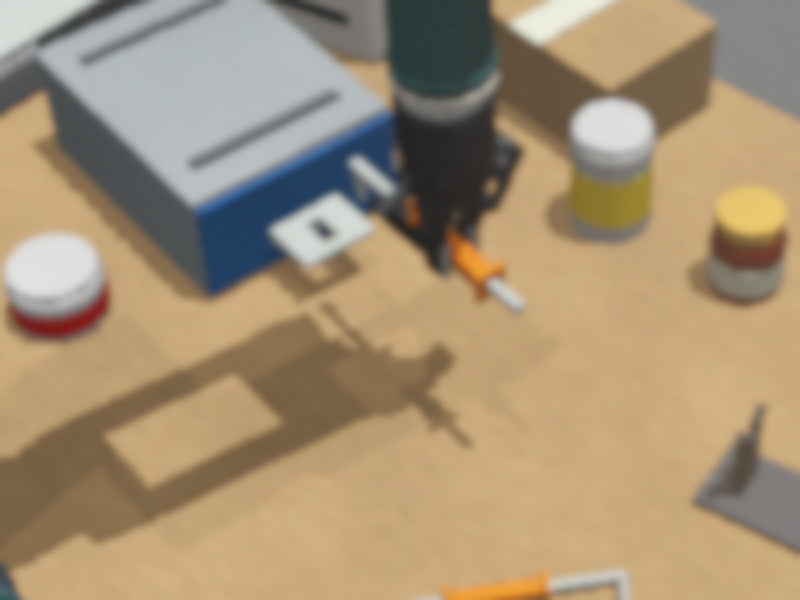

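```bash
python3 - <<'E'
from h import *
s=load('side4')
f=lambda L,z: onz(s,np.array(L)/4.+[100-.4,110-.4],z).round(4)
print(f([(323,230)],.05)); b=f([(330,193),(373,227),(312,265),(268,234)],.05);print(b, np.linalg.norm(np.roll(b,1,0)-b,axis=1))
i=cv2.imread('pics/side4.png');cv2.imwrite('pics/s4d.png',cv2.resize(i[135:190,155:230],None,fx=10,fy=10,interpolation=cv2.INTER_CUBIC))
t=load('top0');
# hole mask top
E
```

```text
[[0.5378 0.1586 0.05  ]]
[[0.5757 0.1865 0.05  ]
 [0.5678 0.1279 0.05  ]
 [0.501  0.1359 0.05  ]
 [0.5044 0.1915 0.05  ]] [0.0714751  0.05913011 0.06727734 0.05570386]
```

View pics/s4d.png

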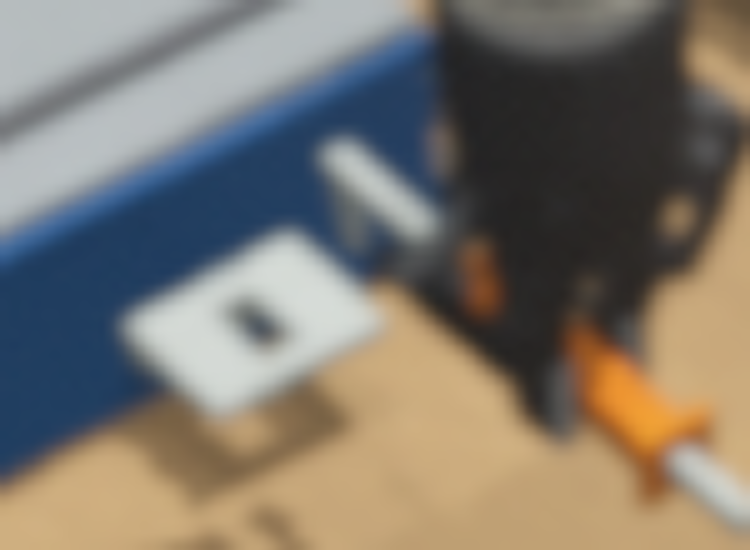

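```bash
cat >> h.py <<'E'
def proj(s,X): return cv2.projectPoints(np.array(X,float).reshape(-1,1,3),cv2.Rodrigues(s['R'])[0],s['t'],s['mtx'],s['dist_coeffs'])[0][:,0]
def hookpts(p,yw,off=.0019):
    a=np.radians(yw+90); d=np.array([np.cos(a),np.sin(a),0]);p=np.array(p)+[0,0,-.006]
    return np.array([p+d*(off+.120)+[0,0,-.034],p+d*(off+.129)+[0,0,.004],p+d*(off-.085)+[0,0,.004],p+d*(off+.0516)+[0,0,.014]])
E
python3 - <<'E'
from h import *
s=load('side4')
P=proj(s,hookpts(s['p'],yaw(s['q'])));print(P)
i=cv2.imread('pics/side4.png')
c=cv2.resize(i[135:205,155:240],None,fx=8,fy=8,interpolation=cv2.INTER_CUBIC)
H=[[.5418,.1594,.05],[.5378,.1586,.05]]
for k,q in enumerate(np.r_[P,proj(s,H)]): cv2.circle(c,tuple(int(round(v)) for v in (q-[155,135]+.5)*8),3,(0,0,255) if k<4 else (0,255,0),-1)
cv2.imwrite('pics/s4e.png',c)
E
```

```text
[[190.27396558 158.65523772]
 [187.78187265 148.42882675]
 [229.78147895 185.25193262]
 [202.09831392 158.76765573]]
```

View pics/s4e.png

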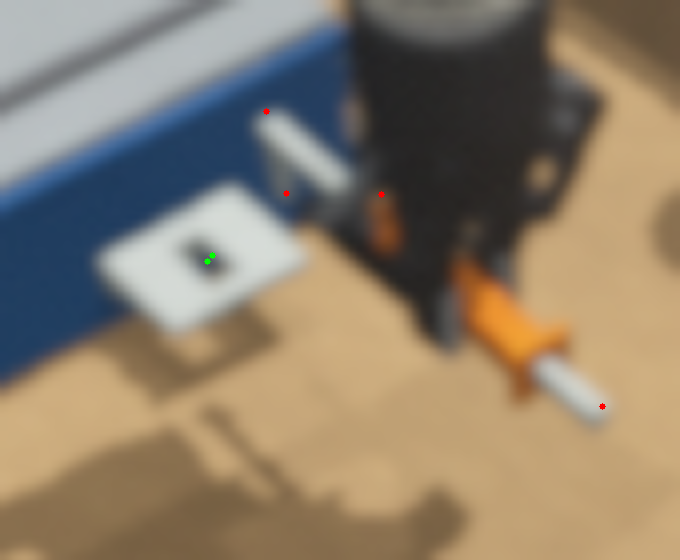

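Call:
drive_tool(
  motion=[
    [0,0,0,0.06,0.3,0,1],
    [0,0,0,0.06,0.35,0,1],
    [0,0,0,0.06,0.35,-0.2,1],
    [0,0,0,0.06,0.35,-0.3,1],
    [0,0,0,0.06,0.35,-0.35,1],
    [0,0,0,0.06,0.25,-0.35,1],
    [0,0,0,0.03,0.15,-0.35,1],
    [0,0,0,0,0,-0.35,1],
    [0,0,0,0,0,-0.3,1],
    [0,0,0,0,0,-0.16,1],
    [0,0,0,0,0,0,1],
    [0,0,0,0,0,0,1],
  ],
)

```text
time_s: 7.83
eef_pos: [0.5163, 0.0389, 0.1017]
orientation: [0.995, -0.097, -0.0, 0.0]
force: [0.1, -1.1, -0.4]
grip_width: 0.017
```

```bash
cat > look.py <<'E'
from h import *
import sys
n=sys.argv[1]; H=[float(v) for v in sys.argv[2:4]]+[.05]
x0,y0,x1,y1=155,135,240,205
s=snap('side','side%s.png'%n);o=s['obs'];s['p']=o['eef_pos'];s['q']=o['orientation']
print(o['time_s'],o['eef_pos'].round(4),yaw(o['orientation']).round(2),o['force'].round(1),o['grip_width'].round(4))
hp=hookpts(s['p'],yaw(s['q']));P=proj(s,hp);print('tip',hp[0].round(4))
c=cv2.resize(s['img'][y0:y1,x0:x1,::-1],None,fx=8,fy=8,interpolation=cv2.INTER_CUBIC)
for k,q in enumerate(np.r_[P,proj(s,[H])]): cv2.circle(c,tuple(int(round(v)) for v in (q-[x0,y0]+.5)*8),2,(0,0,255) if k<4 else (0,255,0),-1)
cv2.imwrite('pics/side%sz.png'%n,c)
w=snap('wrist','w%s.png'%n); cv2.imwrite('pics/w%sz.png'%n,cv2.resize(w['img'][:200,100:420,::-1],None,fx=2.4,fy=2.4))
E
python3 look.py 5 .540 .159
```

```text
Traceback (most recent call last):
  File "look.py", line 6, in <module>
    print(o['time_s'],o['eef_pos'].round(4),yaw(o['orientation']).round(2),o['force'].round(1),o['grip_width'].round(4))
                                                                                               ^^^^^^^^^^^^^^^^^^^^^
AttributeError: 'float' object has no attribute 'round'
```

```bash
sed -i "s/o\['grip_width'\].round(4)/o['grip_width']/" look.py; python3 look.py 5 .540 .159
```

```text
7.8833 [0.5166 0.0389 0.1022] -11.11 [ 0.7  0.2 -1.5] 0.017119669934067983
tip [0.5401 0.1585 0.0622]
```

View pics/side5z.png

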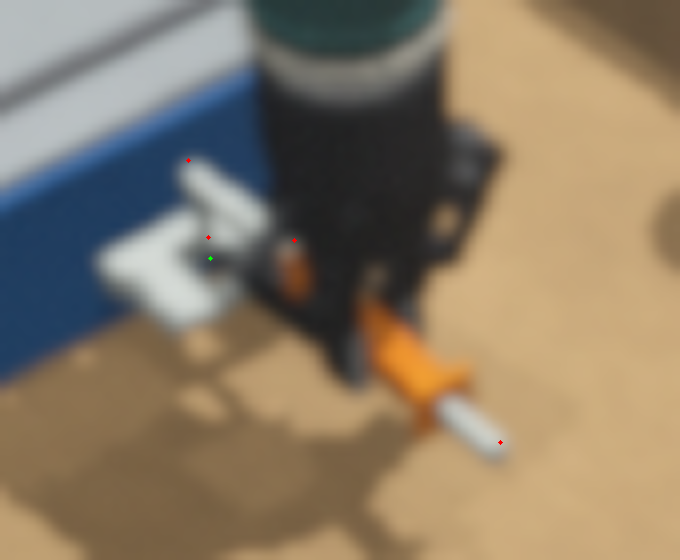

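View pics/w5z.png

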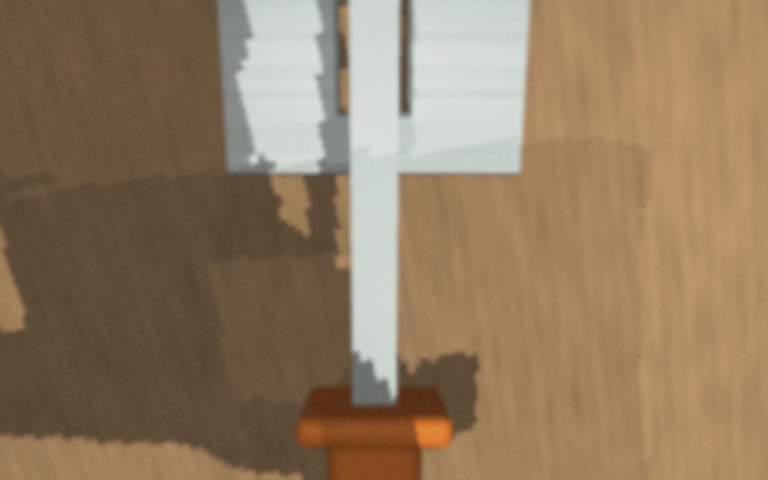

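```bash
python3 - <<'E'
from h import *
s=load('w5')
f=lambda L,z: onz(s,np.array(L)/2.4+[100-.3,-.3],z)
a=f([(228,173),(521,173),(338,115),(411,115),(374.5,115),(374.5,173)],.05);print(a.round(4),np.linalg.norm(a[0]-a[1]),np.linalg.norm(a[2]-a[3]))
d=a[1]-a[0];y=np.degrees(np.arctan2(d[1],d[0]));print(y)
u=np.array([-np.sin(np.radians(y)),np.cos(np.radians(y)),0]);print('hole centre',a[4]+.015*u,a[5]+.028*u)
E
```

```text
[[0.5007 0.1402 0.05  ]
 [0.5693 0.1267 0.05  ]
 [0.529  0.1473 0.05  ]
 [0.5457 0.144  0.05  ]
 [0.5374 0.1457 0.05  ]
 [0.5349 0.1333 0.05  ]] 0.06989152478633913 0.016986915172069055
-11.12270824073405
hole centre [0.5402643  0.16037869 0.05      ] [0.54035083 0.16081463 0.05      ]
```

Call:
drive_tool(
  motion=[
    [0,0,0,0,0,-0.15,1],
    [0,0,0,0,0,-0.2,1],
    [0,0,0,0,0,-0.2,1],
    [0,0,0,0,0,-0.2,1],
    [0,0,0,0,0,-0.15,1],
    [0,0,0,0,0,0,1],
  ],
)

```text
time_s: 8.48
eef_pos: [0.5155, 0.0394, 0.0738]
orientation: [0.995, -0.096, -0.001, 0.0]
force: [0.3, -0.5, -1.8]
grip_width: 0.0172
```

```bash
python3 look.py 6 .5403 .1606
```

```text
8.4833 [0.5155 0.0394 0.0738] -11.07 [ 0.3 -0.5 -1.8] 0.017197033719389968
tip [0.5389 0.159  0.0338]
```

View pics/side6z.png

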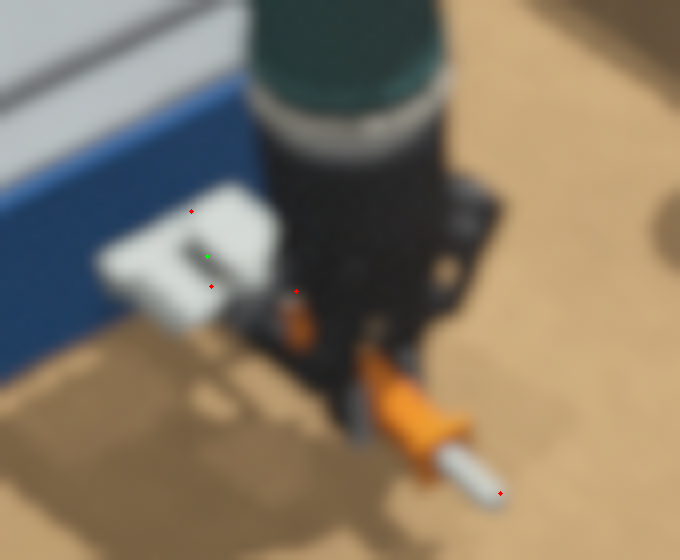

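View pics/w6z.png

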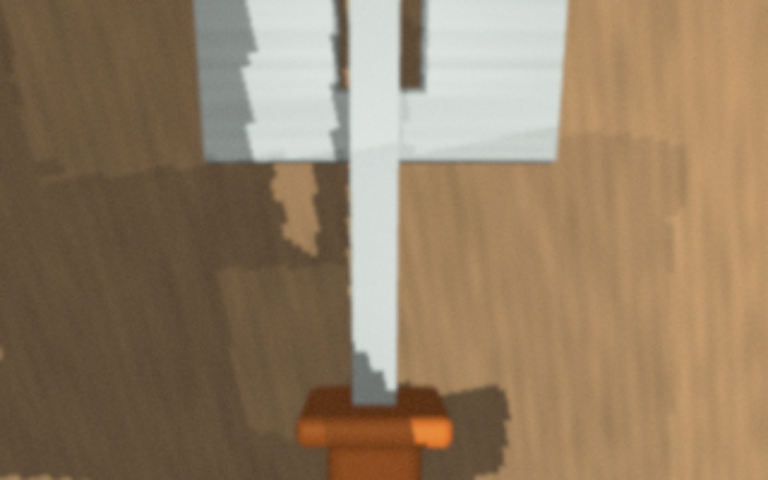

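Call:
drive_tool(
  motion=[
    [0,0,0,0.03,0,0,1],
    [0,0,0,-0.013,-0.065,0,1],
    [0,0,0,-0.02,-0.1,0,1],
    [0,0,0,-0.02,-0.1,0,1],
    [0,0,0,-0.02,-0.1,0,1],
    [0,0,0,-0.013,-0.065,0,1],
    [0,0,0,-0.013,-0.065,0,1],
    [0,0,0,-0.013,-0.065,0,1],
  ],
)

```text
time_s: 9.25
eef_pos: [0.5141, 0.0226, 0.0752]
orientation: [0.995, -0.097, 0.0, -0.0]
force: [1.6, 4.0, -1.5]
grip_width: 0.0172
```

Call:
drive_tool(
  motion=[
    [0,0,0,-0.015,-0.08,0,1],
    [0,0,0,-0.022,-0.11,0,1],
    [0,0,0,-0.022,-0.11,0,1],
    [0,0,0,-0.022,-0.11,0,1],
    [0,0,0,-0.022,-0.11,0,1],
    [0,0,0,-0.022,-0.11,0,1],
    [0,0,0,-0.022,-0.11,0,1],
    [0,0,0,-0.022,-0.11,0,1],
    [0,0,0,-0.022,-0.11,0,1],
    [0,0,0,-0.022,-0.11,0,1],
    [0,0,0,-0.015,-0.08,0,1],
    [0,0,0,-0.015,-0.08,0,1],
  ],
)

```text
time_s: 10.25
eef_pos: [0.5066, -0.0147, 0.0751]
orientation: [0.995, -0.097, -0.0, -0.0]
force: [2.8, 4.1, -1.9]
grip_width: 0.0169
```

```bash
cat > tray.py <<'E'
from h import *
import sys
n=sys.argv[1]
w=snap('wrist','w%s.png'%n);o=w['obs']
u=np.array([-.193,-.981,0])
print(o['time_s'],o['eef_pos'].round(4),yaw(o['orientation']).round(2),o['force'].round(1),'pull',-(o['force']@u).round(1),'tcp travel from insertion',((o['eef_pos']-[.5155,.0394,.0738])@u).round(4))
cv2.imwrite('pics/w%sz.png'%n,cv2.resize(w['img'][:200,100:420,::-1],None,fx=2.4,fy=2.4))
E
python3 tray.py 7
```

```text
10.25 [ 0.5066 -0.0147  0.0751] -11.09 [ 2.8  4.1 -1.9] pull 4.6 tcp travel from insertion 0.0548
```

View pics/w7z.png

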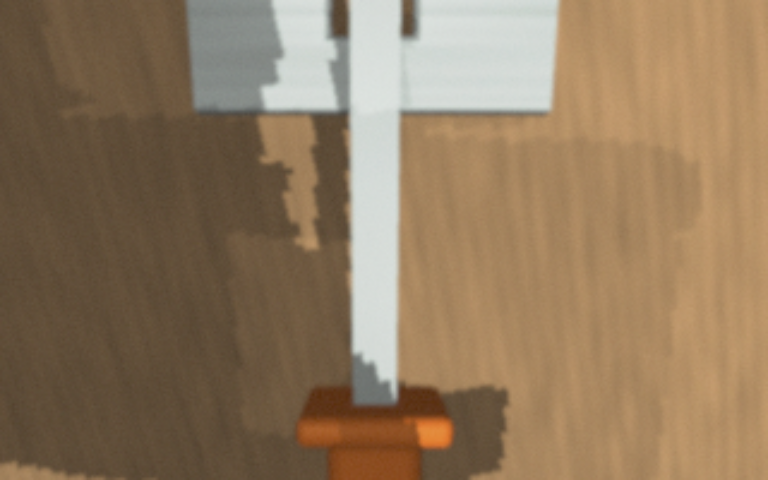

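Call:
drive_tool(
  motion=[
    [0,0,0,-0.013,-0.065,0,1],
    [0,0,0,-0.013,-0.065,0,1],
    [0,0,0,-0.013,-0.065,0,1],
  ],
)

```text
time_s: 10.55
eef_pos: [0.5055, -0.0201, 0.0751]
orientation: [0.995, -0.097, -0.0, -0.0]
force: [2.8, 6.5, -2.3]
grip_width: 0.0168
```

Call:
drive_tool(
  motion=[
    [0,0,0,-0.013,-0.065,0,1],
    [0,0,0,-0.013,-0.065,0,1],
    [0,0,0,-0.013,-0.065,0,1],
  ],
)

```text
time_s: 10.8
eef_pos: [0.5044, -0.0257, 0.075]
orientation: [0.995, -0.097, -0.0, -0.0]
force: [2.9, 7.2, -2.4]
grip_width: 0.0167
```

Call:
drive_tool(
  motion=[
    [0,0,0,-0.013,-0.065,0,1],
  ],
)

```text
time_s: 10.88
eef_pos: [0.504, -0.0276, 0.075]
orientation: [0.995, -0.097, 0.0, -0.0]
force: [3.1, 7.9, -2.0]
grip_width: 0.0174
```

Call:
drive_tool(
  motion=[
    [0,0,0,-0.013,-0.065,0,1],
  ],
)

```text
time_s: 10.97
eef_pos: [0.5036, -0.0295, 0.075]
orientation: [0.995, -0.097, 0.0, -0.001]
force: [2.4, 8.3, -1.9]
grip_width: 0.017
```

Call:
drive_tool(
  motion=[
    [0,0,0,-0.01,-0.05,0,1],
  ],
)

```text
time_s: 11.05
eef_pos: [0.5033, -0.0311, 0.075]
orientation: [0.995, -0.097, 0.0, -0.0]
force: [2.2, 7.3, -2.4]
grip_width: 0.0172
```

Call:
drive_tool(
  motion=[
    [0,0,0,0,0,0,1],
  ],
)

```text
time_s: 11.13
eef_pos: [0.5033, -0.0314, 0.075]
orientation: [0.995, -0.097, 0.0, -0.0]
force: [2.1, 4.4, -2.8]
grip_width: 0.0168
```

Call:
drive_tool(
  motion=[
    [0,0,0,-0.007,-0.035,0,1],
  ],
)

```text
time_s: 11.22
eef_pos: [0.5031, -0.0322, 0.075]
orientation: [0.995, -0.097, 0.0, -0.0]
force: [2.6, 6.7, -2.6]
grip_width: 0.0169
```

Call:
drive_tool(
  motion=[
    [0,0,0,-0.007,-0.035,0,1],
  ],
)

```text
time_s: 11.3
eef_pos: [0.5029, -0.0333, 0.0751]
orientation: [0.995, -0.097, 0.0, -0.0]
force: [1.5, 5.8, -2.3]
grip_width: 0.017
```

Call:
drive_tool(
  motion=[
    [0,0,0,-0.007,-0.035,0,1],
  ],
)

```text
time_s: 11.38
eef_pos: [0.5027, -0.0344, 0.075]
orientation: [0.995, -0.097, 0.0, -0.0]
force: [1.3, 6.3, -2.6]
grip_width: 0.0174
```

```bash
python3 tray.py 8
```

```text
11.3833 [ 0.5027 -0.0344  0.075 ] -11.09 [ 1.3  6.3 -2.6] pull 6.4 tcp travel from insertion 0.0748
```

View pics/w8z.png

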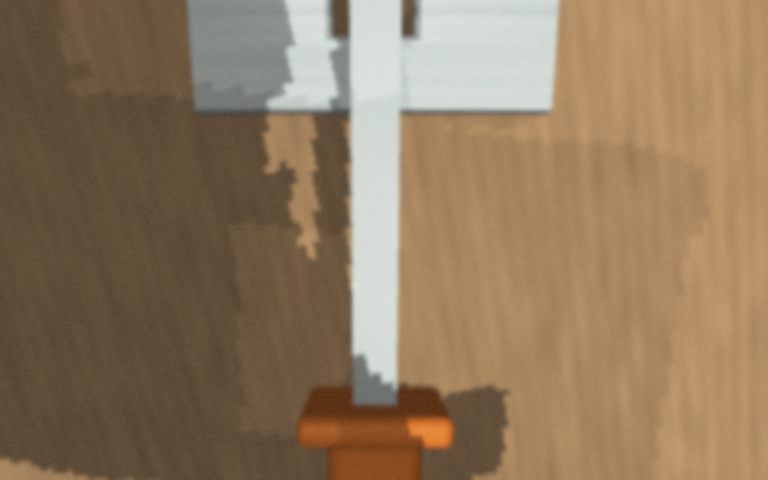

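Call:
drive_tool(
  motion=[
    [0,0,0,0.007,0.035,0,1],
    [0,0,0,0.007,0.035,0,1],
    [0,0,0,0.007,0.035,0,1],
  ],
)

```text
time_s: 11.68
eef_pos: [0.503, -0.0317, 0.075]
orientation: [0.995, -0.096, -0.0, 0.0]
force: [0.9, 2.0, -1.1]
grip_width: 0.0173
```

Call:
drive_tool(
  motion=[
    [0,0,0,0.007,0.035,0,1],
    [0,0,0,0.007,0.035,0,1],
    [0,0,0,0.007,0.035,0,1],
  ],
)

```text
time_s: 11.93
eef_pos: [0.5037, -0.0282, 0.075]
orientation: [0.995, -0.096, -0.0, -0.0]
force: [1.4, 2.5, -2.1]
grip_width: 0.0172
```

```bash
python3 tray.py 9
```

```text
11.9333 [ 0.5037 -0.0282  0.075 ] -11.07 [ 1.4  2.5 -2.1] pull 2.8 tcp travel from insertion 0.0686
```

View pics/w9z.png

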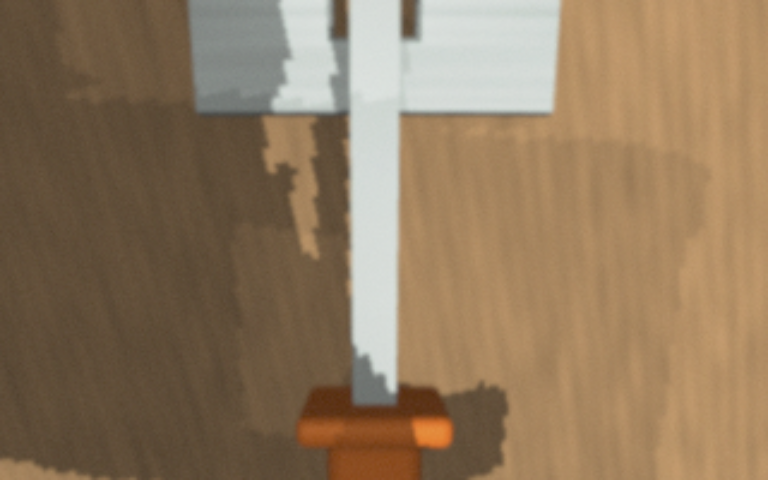

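Call:
drive_tool(
  motion=[
    [0,0,0,-0.01,-0.05,0,1],
    [0,0,0,-0.01,-0.05,0,1],
    [0,0,0,-0.01,-0.05,0,1],
    [0,0,0,-0.01,-0.05,0,1],
  ],
)

```text
time_s: 12.32
eef_pos: [0.5026, -0.0335, 0.0749]
orientation: [0.995, -0.097, -0.0, -0.001]
force: [1.9, 5.9, -2.2]
grip_width: 0.017
```

Call:
drive_tool(
  motion=[
    [0,0,0,-0.01,-0.05,0,1],
  ],
)

```text
time_s: 12.4
eef_pos: [0.5023, -0.0351, 0.0749]
orientation: [0.995, -0.097, -0.0, -0.001]
force: [1.7, 5.5, -2.4]
grip_width: 0.0171
```

Call:
drive_tool(
  motion=[
    [0,0,0,-0.01,-0.05,0,1],
  ],
)

```text
time_s: 12.48
eef_pos: [0.502, -0.0367, 0.075]
orientation: [0.995, -0.097, -0.0, -0.001]
force: [1.4, 5.9, -2.8]
grip_width: 0.0168
```

Call:
drive_tool(
  motion=[
    [0,0,0,-0.01,-0.05,0,1],
  ],
)

```text
time_s: 12.57
eef_pos: [0.5017, -0.0383, 0.0749]
orientation: [0.995, -0.097, -0.0, -0.0]
force: [0.4, 5.8, -2.5]
grip_width: 0.0168
```

Call:
drive_tool(
  motion=[
    [0,0,0,-0.01,-0.05,0,1],
    [0,0,0,-0.01,-0.05,0,1],
  ],
)

```text
time_s: 12.73
eef_pos: [0.5011, -0.0416, 0.075]
orientation: [0.995, -0.097, -0.0, -0.0]
force: [0.2, 4.6, -1.6]
grip_width: 0.0169
```

Call:
drive_tool(
  motion=[
    [0,0,0,-0.01,-0.05,0,1],
    [0,0,0,-0.01,-0.05,0,1],
  ],
)

```text
time_s: 12.9
eef_pos: [0.5005, -0.0448, 0.075]
orientation: [0.995, -0.097, -0.0, -0.0]
force: [1.2, 3.8, -1.6]
grip_width: 0.0172
```

Call:
drive_tool(
  motion=[
    [0,0,0,-0.01,-0.05,0,1],
  ],
)

```text
time_s: 12.98
eef_pos: [0.5002, -0.046, 0.075]
orientation: [0.995, -0.097, -0.0, -0.0]
force: [2.5, 11.9, -4.3]
grip_width: 0.0172
```

Call:
drive_tool(
  motion=[
    [0,0,0,-0.01,-0.05,0,1],
  ],
)

```text
time_s: 13.07
eef_pos: [0.4999, -0.0464, 0.0749]
orientation: [0.995, -0.097, -0.0, -0.001]
force: [4.3, 18.7, -5.4]
grip_width: 0.0173
```

Call:
drive_tool(
  motion=[
    [0,0,0,0.01,0.05,0,1],
    [0,0,0,0.013,0.065,0,1],
    [0,0,0,0.007,0.035,0,1],
  ],
)

```text
time_s: 13.32
eef_pos: [0.5008, -0.0435, 0.0751]
orientation: [0.995, -0.096, -0.0, 0.0]
force: [0.5, 2.4, -1.3]
grip_width: 0.0171
```

Call:
drive_tool(
  motion=[
    [0,0,0,0.007,0.035,0,1],
    [0,0,0,0.007,0.035,0,1],
    [0,0,0,0.007,0.035,0,1],
  ],
)

```text
time_s: 13.57
eef_pos: [0.5014, -0.0402, 0.0751]
orientation: [0.995, -0.096, -0.0, 0.0]
force: [0.6, 0.8, -1.5]
grip_width: 0.0172
```

Call:
drive_tool(
  motion=[
    [0,0,0,0.007,0.035,0,1],
    [0,0,0,0.007,0.035,0,1],
    [0,0,0,0.007,0.035,0,1],
  ],
)

```text
time_s: 13.82
eef_pos: [0.5022, -0.0373, 0.0751]
orientation: [0.995, -0.096, 0.0, 0.0]
force: [0.6, 0.0, -1.5]
grip_width: 0.0172
```

```bash
python3 tray.py 10
```

```text
13.8167 [ 0.5022 -0.0373  0.0751] -11.07 [ 0.6  0.  -1.5] pull 0.1 tcp travel from insertion 0.0778
```

View pics/w10z.png

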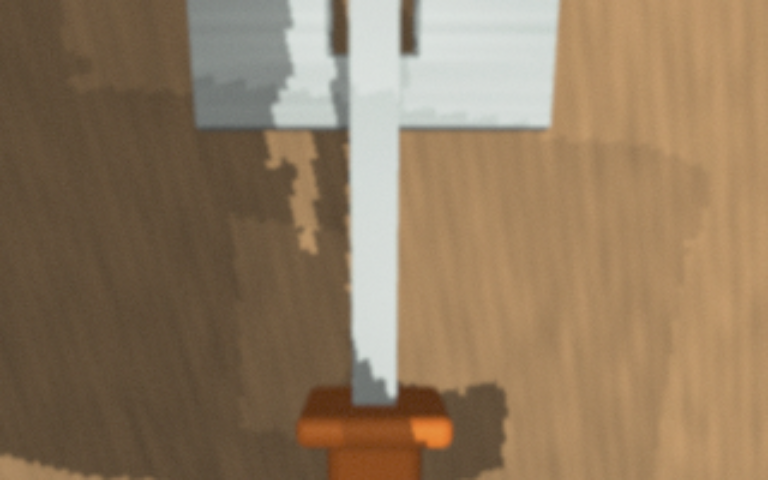

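Call:
drive_tool(
  motion=[
    [0,0,0,0.015,0.08,0,1],
    [0,0,0,0.015,0.08,0,1],
    [0,0,0,0.013,0.07,0,1],
    [0,0,0,0,0,0,1],
    [0,0,0,0,0,0.15,1],
    [0,0,0,0,0,0.2,1],
    [0,0,0,0,0,0.25,1],
    [0,0,0,0,0,0.25,1],
    [0,0,0,0,0,0.25,1],
    [0,0,0,0,0,0.1,1],
    [0,0,0,0,0,0,1],
  ],
)

```text
time_s: 14.78
eef_pos: [0.5043, -0.0304, 0.1123]
orientation: [0.995, -0.097, 0.001, 0.0]
force: [-0.2, -0.0, -1.1]
grip_width: 0.0173
```

```bash
python3 look.py 11 .5275 .0865;python3 tray.py 11b
```

```text
14.7833 [ 0.5043 -0.0304  0.1123] -11.08 [-0.2 -0.  -1.1] 0.017307009577241933
tip [0.5277 0.0893 0.0723]
14.8833 [ 0.5035 -0.0302  0.1113] -11.08 [ 0.7  0.8 -2.1] pull 0.9 tcp travel from insertion 0.0706
```

View pics/side11z.png

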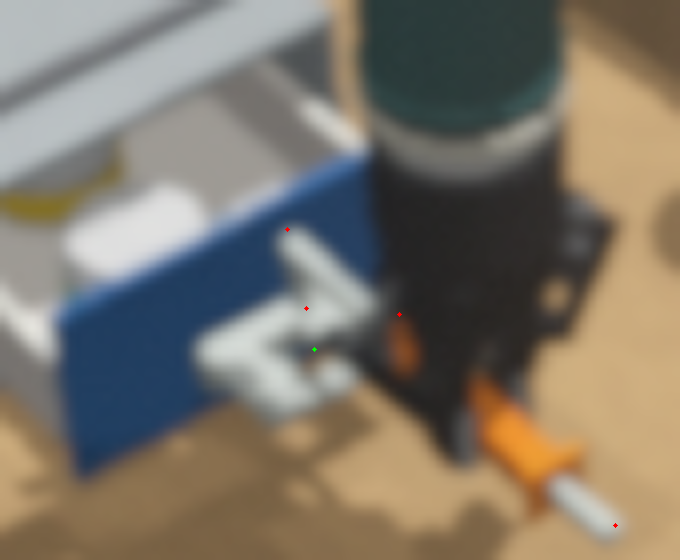

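View pics/w11z.png

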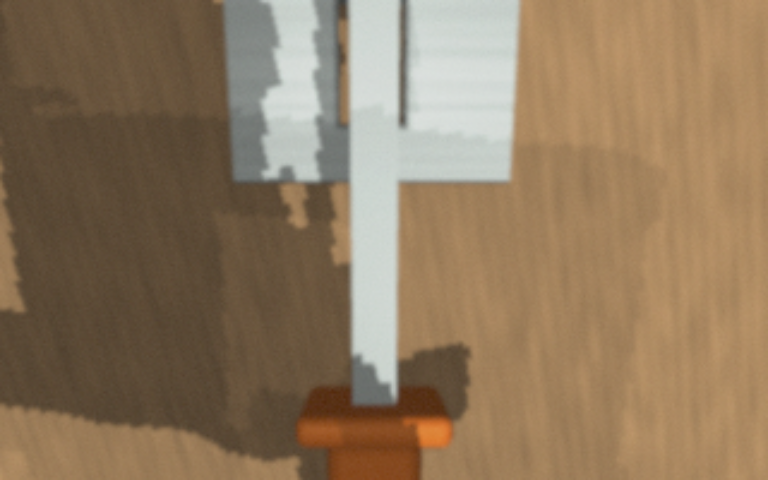

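Call:
drive_tool(
  motion=[
    [0,0,0,0,0,0.4,1],
    [0,0,0,0,-0.1,0.5,1],
    [0,0,0,0,-0.3,0.5,1],
    [0,0,0,0.1,-0.5,0.4,1],
    [0,0,0.3,0.15,-0.7,0.25,1],
    [0,0,0.4,0.2,-0.7,0,1],
    [0,0,0.4,0.2,-0.7,0,1],
    [0,0,0.4,0.2,-0.7,0,1],
    [0,0,0.4,0.2,-0.7,0,1],
    [0,0,0.4,0.2,-0.7,0,1],
    [0,0,0.4,0.2,-0.7,0,1],
    [0,0,0.4,0.2,-0.7,0,1],
  ],
)

```text
time_s: 15.93
eef_pos: [0.5526, -0.226, 0.1717]
orientation: [1.0, 0.012, -0.001, -0.0]
force: [0.4, -0.1, -1.6]
grip_width: 0.0169
```

Call:
drive_tool(
  motion=[
    [0,0,0.4,0.2,-0.7,0,1],
    [0,0,0.4,0.2,-0.7,0,1],
    [0,0,0.4,0.2,-0.7,0,1],
    [0,0,0.4,0.2,-0.7,0,1],
    [0,0,0.3,0.1,-0.6,0,1],
    [0,0,0,0,-0.4,0,1],
    [0,0,0,0,-0.2,0,1],
    [0,0,0,0,0,0,1],
    [0,0,0,0,0,0,1],
  ],
)

```text
time_s: 16.68
eef_pos: [0.5793, -0.3444, 0.1721]
orientation: [0.997, 0.077, -0.001, -0.001]
force: [-0.5, 0.3, -2.2]
grip_width: 0.017
```

```bash
python3 - <<'E'
from h import *
s=snap('wrist','w12.png');o=s['obs'];print(o['time_s'],o['eef_pos'],yaw(o['orientation']),o['force'])
d=np.array([.5799,-.3358])-o['eef_pos'][:2];print('need units',d/.03,(7.31-yaw(o['orientation']))/4)
cv2.imwrite('pics/w12b.png',cv2.resize(s['img'][:,:,::-1],None,fx=1.5,fy=1.5))
E
```

```text
16.6833 [ 0.57932446 -0.34438253  0.17205805] 8.874626721728728 [-0.48773926  0.25028335 -2.22013719]
need units [0.01918456 0.28608427] -0.391156680432182
```

View pics/w12b.png

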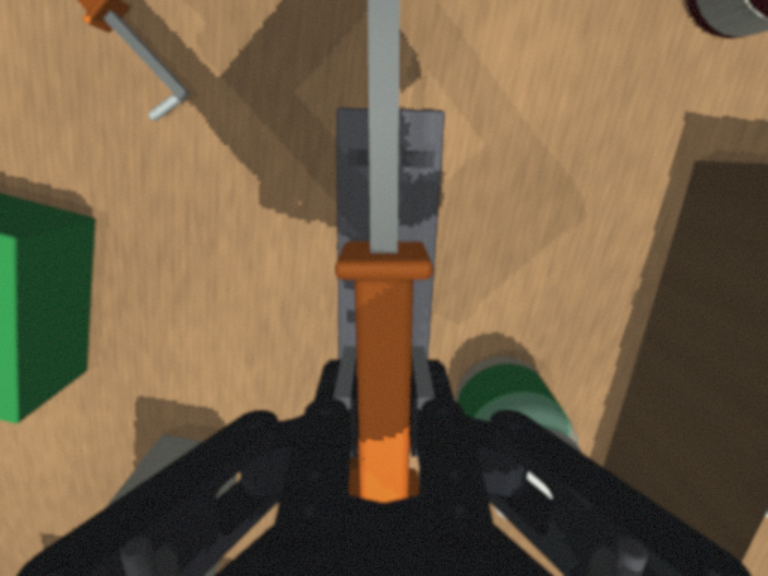

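Call:
drive_tool(
  motion=[
    [0,0,-0.2,0.02,0.15,0,1],
    [0,0,-0.19,0,0.136,0,1],
    [0,0,0,0,0,-0.3,1],
    [0,0,0,0,0,-0.4,1],
    [0,0,0,0,0,-0.4,1],
    [0,0,0,0,0,-0.4,1],
    [0,0,0,0,0,-0.3,1],
    [0,0,0,0,0,-0.2,1],
    [0,0,0,0,0,0,1],
    [0,0,0,0,0,0,1],
  ],
)

```text
time_s: 17.57
eef_pos: [0.5803, -0.3365, 0.1119]
orientation: [0.998, 0.064, -0.0, -0.0]
force: [-0.0, 0.3, -1.5]
grip_width: 0.0168
```

```bash
python3 - <<'E'
from h import *
s=snap('wrist','w13.png');o=s['obs'];print(o['time_s'],o['eef_pos'],yaw(o['orientation']),o['force'])
d=np.array([.5799,-.3358,.0743])-o['eef_pos'];print('need units',d/.03,(7.31-yaw(o['orientation']))/4)
cv2.imwrite('pics/w13b.png',cv2.resize(s['img'][:200,150:370,::-1],None,fx=3,fy=3))
E
```

```text
17.5667 [ 0.58032671 -0.33653675  0.11190602] 7.355539648860372 [-0.04655141  0.30434992 -1.4742592 ]
need units [-0.01422358  0.02455833 -1.2535341 ] -0.01138491221509308
```

View pics/w13b.png

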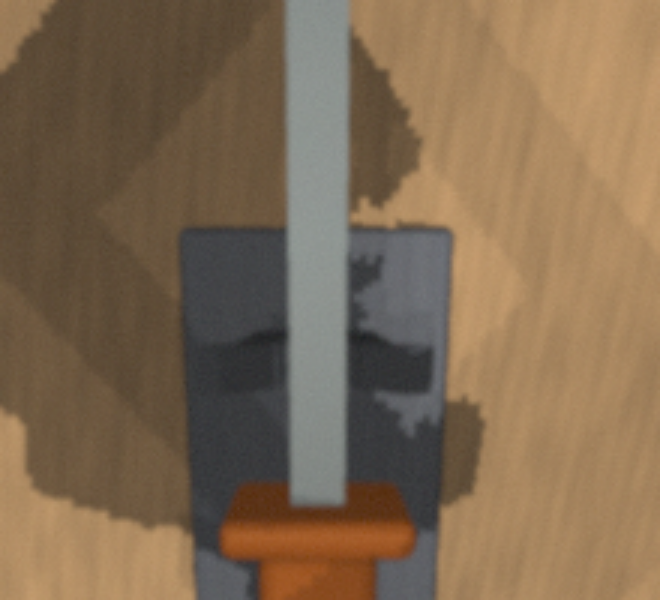

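Call:
drive_tool(
  motion=[
    [0,0,0,-0.014,0.02,-0.15,1],
    [0,0,0,0,0,-0.2,1],
    [0,0,0,0,0,-0.25,1],
    [0,0,0,0,0,-0.25,1],
    [0,0,0,0,0,-0.15,1],
    [0,0,0,0,0,-0.1,1],
    [0,0,0,0,0,0,1],
  ],
)

```text
time_s: 18.2
eef_pos: [0.5795, -0.3355, 0.0784]
orientation: [0.998, 0.064, -0.001, -0.001]
force: [-0.3, -0.5, -2.1]
grip_width: 0.017
```

Call:
drive_tool(
  motion=[
    [0,0,0,0,0,-0.05,1],
    [0,0,0,0,0,-0.05,1],
    [0,0,0,0,0,0,1],
  ],
)

```text
time_s: 18.45
eef_pos: [0.5802, -0.336, 0.0766]
orientation: [0.998, 0.064, 0.0, 0.0]
force: [-0.3, 0.6, -1.4]
grip_width: 0.0169
```

Call:
drive_tool(
  motion=[
    [0,0,0,0,0,-0.04,1],
    [0,0,0,0,0,-0.03,1],
    [0,0,0,0,0,0,1],
  ],
)

```text
time_s: 18.7
eef_pos: [0.5801, -0.336, 0.0744]
orientation: [0.998, 0.064, -0.0, -0.0]
force: [-0.1, -0.5, -2.1]
grip_width: 0.0171
```

```bash
python3 - <<'E'
from h import *
s=snap('wrist','w14.png');o=s['obs'];print(o['time_s'],o['eef_pos'],yaw(o['orientation']),o['force'],o['torque'])
cv2.imwrite('pics/w14b.png',cv2.resize(s['img'][:,100:420,::-1],None,fx=1.5,fy=1.5))
E
```

```text
18.7 [ 0.58007211 -0.33595955  0.07442251] 7.35856080522269 [-0.05405189 -0.54730736 -2.08512743] [0.0086657  0.02250129 0.00250807]
```

View pics/w14b.png

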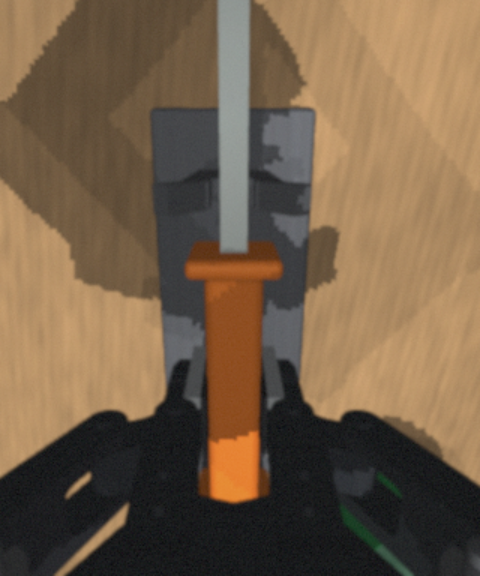

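Call:
drive_tool(
  motion=[
    [0,0,0,0,0,-0.03,1],
    [0,0,0,0,0,0,1],
  ],
)

```text
time_s: 18.92
eef_pos: [0.5802, -0.336, 0.0743]
orientation: [0.998, 0.064, 0.0, 0.0]
force: [-1.9, 1.1, 3.7]
grip_width: 0.0172
```

Call:
drive_tool(
  motion=[
    [0,0,0,0,0,-0.03,1],
    [0,0,0,0,0,0,1],
  ],
)

```text
time_s: 19.08
eef_pos: [0.5802, -0.336, 0.0743]
orientation: [0.998, 0.064, 0.0, 0.0]
force: [-3.5, 2.5, 9.8]
grip_width: 0.0167
```

Call:
drive_tool(
  motion=[
    [0,0,0,0,0,0.035,1],
    [0,0,0,0,0,0,0.4],
    [0,0,0,0,0,0,0.2],
    [0,0,0,0,0,0,0],
    [0,0,0,0,0,0,-0.2],
    [0,0,0,0,0,0,-0.2],
    [0,0,0,0,0,0,-0.2],
  ],
)

```text
time_s: 19.67
eef_pos: [0.5801, -0.336, 0.0736]
orientation: [0.998, 0.064, -0.0, -0.0]
force: [-0.3, -0.1, 0.5]
grip_width: 0.0513
```

```bash
python3 - <<'E'
from h import *
s=snap('wrist','w15.png');o=s['obs'];print(o['time_s'],o['eef_pos'],o['force'],o['grip_width'])
E
```

```text
19.6667 [ 0.58010772 -0.33596926  0.07355625] [-0.26018057 -0.14505439  0.53149502] 0.05133508560603414
```

View pics/w15.png

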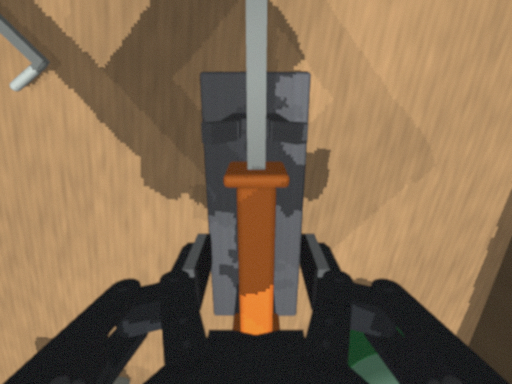

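Hook is released and lies as before; raise straight up and then clear of the views.

Call:
drive_tool(
  motion=[
    [0,0,0,0,0,0.2,-0.2],
    [0,0,0,0,0,0.5,-0.2],
    [0,0,0,0,0,0.7,-0.2],
    [0,0,0,0,0,0.8,-0.2],
    [0,0,0,0,0,0.8,-0.2],
    [0,0,0,0,0,0.8,-0.2],
    [0,0,0,0,0,0.8,-0.2],
    [0,0,0,-0.3,0,0.5,-0.2],
    [0,0,0,-0.6,0,0.4,-0.2],
    [0,0,0,-0.7,-0.1,0,-0.2],
    [0,0,0,-0.7,-0.1,0,-0.2],
    [0,0,0,-0.7,-0.1,0,-0.2],
  ],
)

```text
time_s: 20.72
eef_pos: [0.4885, -0.3447, 0.2391]
orientation: [0.998, 0.064, -0.0, 0.0]
force: [0.4, 0.9, -0.3]
grip_width: 0.0511
```

Call:
drive_tool(
  motion=[
    [0,0,0,-0.7,-0.2,0,-0.2],
    [0,0,0,-0.6,-0.4,0,-0.2],
    [0,0,0,-0.4,-0.4,0,-0.2],
    [0,0,0,-0.2,-0.2,0,-0.2],
    [0,0,0,0,0,0,-0.2],
    [0,0,0,0,0,0,-0.2],
  ],
)

```text
time_s: 21.22
eef_pos: [0.433, -0.3809, 0.2387]
orientation: [0.998, 0.064, 0.0, -0.0]
force: [-0.4, -0.1, -0.3]
grip_width: 0.0512
```

```bash
python3 - <<'E'
from h import *
snap('side','side16.png');s=snap('top','top16.png');print(s['obs']['time_s'],s['obs']['eef_pos'],s['obs']['force'])
i=cv2.imread('pics/top16.png');cv2.imwrite('pics/top16c.png',cv2.resize(i[40:320],None,fx=1.55,fy=1.55))
j=cv2.imread('pics/top0.png')
print('same-spot orange', )
hsv=cv2.cvtColor(s['img'],cv2.COLOR_RGB2HSV);o=(hsv[...,0]>=8)&(hsv[...,0]<=20)&(hsv[...,1]>215)&(hsv[...,2]>150)
for st,c,m in comps(o): print(st,c)
k=np.hstack([cv2.resize(x[165:215,265:365],None,fx=4,fy=4,interpolation=cv2.INTER_CUBIC) for x in (j,i)]);
a=cv2.imread('pics/side16.png')
cv2.imwrite('pics/cmp16.png',np.vstack([k,cv2.resize(a[150:275,160:410],(800,400))]))
E
```

```text
21.2667 [ 0.43339414 -0.38060527  0.23868788] [ 0.19582639  0.36869782 -0.45276628]
same-spot orange
[305, 179, 37, 13, 210] [322.8, 185.8]
```

View pics/top16c.png

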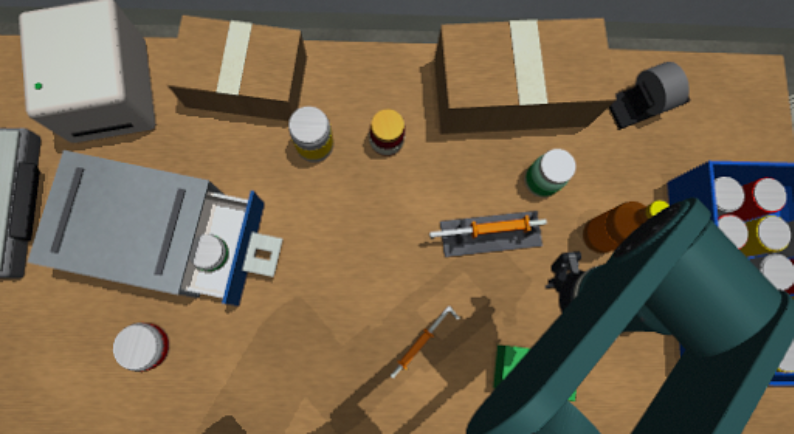

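View pics/cmp16.png

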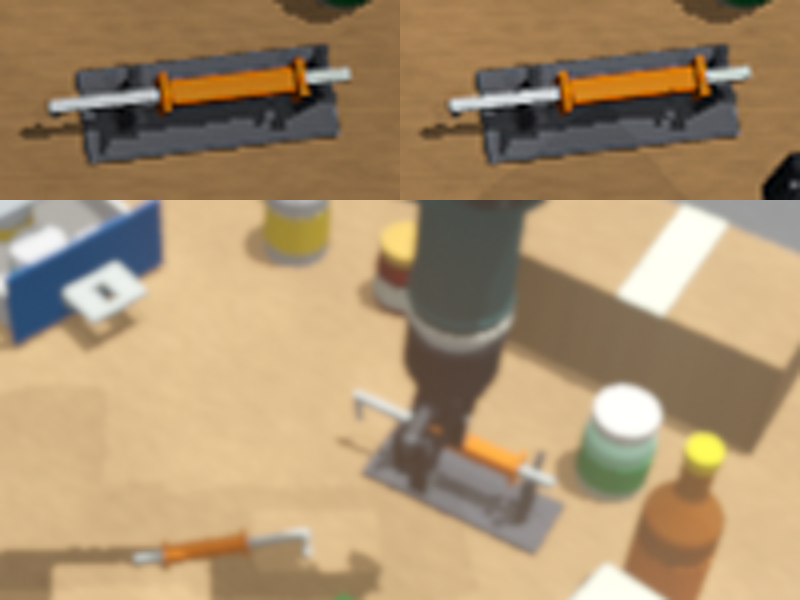

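The top view shows the hook in both forks at the same pixels as at the start, tip down and pointing the same way. The tray is still open at its new place, and the groceries in view have not moved. The gripper is clear of everything at z = 0.24, so I am handing in.

```bash
python3 -c "
from bench import manip
print(manip.finish_job(), manip.get_obs()['time_s'])"
```

```text
the job is handed in; nothing more can be done
the job is handed in; nothing more can be done
```

The tray is drawn out and held open by its catch, and the hook is back in both forks of its rest. I handed the job in at about 21 s of the 64 s allowed.

- **Pull:** The force passed its rise and fell back, but I had queued one step too many and the tray touched its end stop. The highest reading was about 19 N, below the 22 N limit. A shorter peak between readings can't be ruled out.
- **Catch:** A first try at letting the tray back, at roughly 65 mm out, showed it was not yet caught, so I pulled on. After the end stop I eased back and the pull fell to about 0 N with the finger loose in the hole. The tray was still open in the last pictures, some 7 s later.
- **Hook:** In the top view it lies at the same pixels as at the start, level, tip down and pointing the same way. The forks took 4–10 N as I set it down.
- **Groceries:** Those visible at the end stand where they were. The arm hid part of the tea carton and all of the flour pack, so I checked those two only by the path, which stayed above them.
- **Disagreement:** The top and side cameras differed by about 4 mm on the hole. A wrist-camera view settled it before I put the tip in.

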